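# Open the slide loader and hold its spring clamp back

## Robot

A 7-joint arm with a two-finger parallel gripper is mounted at the origin on a cart in front of the work surface, level with it; the furniture and walls round the work are solid. World frame = base frame: x ahead of the robot, y to its left, z up, the work surface at z = 0. Lengths are in m, angles in rad, forces in N, time in s.
With the tool pointing down it reaches from about 0.35 to 0.9 m from the base axis. Payload 8.1 kg.
Tool frame: the origin (TCP) lies midway between the tips of the shut fingers; the grasp point (between the pads) lies 19 mm behind it; z points along the fingers, x is the direction in which the jaws open and shut, and the axes are right-handed (so a half turn about z gives the same grasp; the last joint's range is limited). The gripper opens to 92 mm and grips with 3 to 60 N. Pads are 19 mm wide; open, the fingers measure 130 mm over their backs; the gripper's body (75 mm by 190 mm) begins 47 mm behind the grasp point.
Start: joints at [1.214, 0.434, 0.025, 1.573, -0.012, 1.134, -0.075], TCP at [0.157, -0.605, 0.227] pointing down, gripper open.
Joint ranges: [-2.62, 2.62], [-0.44, 2.09], [-1.27, 1.32], [0.08, 2.57], [-1.32, 4.46], [0.12, 2], [-2.74, 2.74]. Speed limits (rad/s): [2.22, 2.22, 3.01, 3.01, 3.14, 3.14, 3.14].

## Interface

Orientations are given as a rotation vector (axis times angle).
In Python, from cell import arm gives the robot as it stands. The module is installed in compiled form; this text tells all that it offers.
- The arm moves only by the tool play_rows, never from a script. Its argument "motion" is a list of rows, each a list of 7 numbers: the gripper's target within -1 to 1 (fully open at 1, half-way at 0, shut at -1), then the shift along the tool's x, y, z in mm, then the turn, a rotation vector about the tool's x, y, z in rad. In form: [[claw, tx, ty, tz, ax, ay, az], ...]. A call has 1 to 10 rows; each row is the pose to reach, as a shift and turn from the pose measured when the call began, along the tool's axes at that moment; what a row does not reach only later rows make up. A row lasts 1/10 s, in which the tool goes at most 50 mm and 8.59 degrees, less where a joint would pass 70% of its speed; a pose out of reach is approached as far as the arm can. A call with a gripper value outside its range is refused whole. The fingers move at their own pace and stop on an object; "force" is the grip in N (left out, the last holds). Time passes only in rows, so rows that repeat a pose let the fingers close. It gives the time, the measured TCP pose, the force and the opening at its end, in the units of the state.
- arm.observe(): the state, without advancing time (a new reading comes with each control period).
- arm.get_image(name): name is "scene" or "top"; returns a dict with "img" (480x640x3 uint8, blue, green, red), "depth" (480x640 float32, m along the optical axis (not along the pixel's ray), 0 where there is no reading), "K" (3x3 intrinsics, pixels), "rvec" (rotation vector, rad) and "tvec" (3), from world to camera coordinates, as OpenCV has them. Camera axes: x right, y down, z forward; pixel columns grow to the right and rows downward; lengths in m; the calibration is good to about 2 mm. A picture is of the moment at which its call begins.
- arm.sign_off(): hands the job in, once; it reports no verdict.
Trained networks look in a picture, given as the dict that the camera call returned (one of the last four; its "shot" number tells which), for a name from the list of things; names that differ only in an ending like _2 or _b are one class to them, and where a whole thing is asked for, a point or a joint stands for the part that bears it (a point fixed in the world has none). Each returns a list of dicts, best first, with "score" (0 to 1); they miss things now and then, are a little off and sometimes report something else, mostly with a low value. They report only what shows in the picture. A call takes as long as a camera call.
- arm.look_for(picture, query): "box" ([left, top, width, height] as shares, 0 to 1, of the picture: columns of its width, rows of its height, round what is visible of it).
The state is a dict: "clock": time; "joints": joint angles; "dq": joint speeds; "joint_efforts": joint torques, N m; "position": TCP position; "ee_rot": TCP orientation; "force": force on the tool from outside, world axes, zero at the start; "ft_torque": the same for the moment, N m; "width": opening from 0.0 (shut) to 1.0 (fully open).
Only numpy, scipy, OpenCV 4.12 (cv2) and the standard library are available. Lean on these libraries where they do the work, as an engineer would, in place of code of your own. Each camera call takes 0.05 s, during which the arm holds its last target. There are 200 camera calls.

## Task

Pull the tray of the white slide loader out to its stop by the blue tab, then swing the tray's spring clamp arm by its red post, away from the empty nest, until the arm is hard against its stop. The clamp springs back if released, so finish still holding it at the stop with the fingers on the red post and the tray fully out, so that a colleague can lay a plate in the nest; do not let go. Leave the sample cup, the amber vial and the counting plate where they are.

Things in the scene. Friction and masses are not known exactly. Their poses are not given: they have to be found in the camera images.
- loader: White slide loader with a blue top panel, fixed to the worktop, 180 mm deep (its x) x 140 mm wide (its y) x 75 mm high. Origin: centre of its underside. Its front, an open mouth for the tray, faces its own -x; z is up. It mostly faces the robot's right (world -y).
- tray (a joint): Sliding tray, 160 x 112 mm: 0 = shut, 0.125 m = out at its stop. It slides along the loader's own -x, has about 2.5 N of friction and stays where it is left. Its floor is 14 mm above the worktop; its front panel, 124 mm wide, reaches up to 31 mm. It starts 0 to 60 mm out. The empty plate nest is at its rear end.
- tray_pull (a point): Middle of the tray's pull, an upright blue plastic tab in front of the panel: 12 mm thick across (loader's y), 24 mm long (loader's x), from 16 to 56 mm above the worktop, this point at 42 mm. There are 16 mm between tab and panel; the point is 31 mm in front of the loader's mouth when the tray is shut. Axes as the loader's. It moves with the tray.
- clamp (a joint): Steel spring clamp arm on the tray, turning about an upright pivot: 0 = sprung shut, pointing at the nest; 1.047 rad (60 degrees) = against its stop pin. It grows anticlockwise seen from above, which takes the red post toward the tray's front panel. A spring pulls it back to 0: about 1.5 N at the post at 0, 4 N at the stop. While the tray is shut the arm is under the loader's roof and out of reach.
- clamp_hinge (a point): Point on the clamp arm's upright pivot axis, 25 mm above the worktop, near the tray's edge on the loader's -y side. Axes as the loader's. It moves with the tray.
- clamp_post: Red upright post on the end of the clamp arm: 12 mm diameter, 36 mm tall, 28 to 64 mm above the worktop; origin at its middle, 46 mm up, 60 mm from the pivot axis. x points along the arm, from pivot to post. Tray out: it stands 31 mm in front of the loader's mouth with the clamp shut, 31 mm behind the front panel at the stop. The arm under it is a flat bar 10 mm wide, top at 28 mm.
- sample_cup: Bystander: white sample cup with a red lid, 66 mm wide, 64 mm tall, loose. Origin: centre of its underside.
- amber_vial: Bystander: small open amber vial, 25 mm wide, 34 mm tall, loose. Origin: centre of its underside.
- counting_plate: Bystander: pale counting plate with a dark field, 95 x 35 x 12 mm, lying loose. Origin: centre of its underside; x is its length.

How it is judged:
By the outcome, as a careful person would: the job done as asked, in the order asked, and still so for the second after the job is handed in, while the arm keeps its last pose, push and grip.
It also fails if it takes over 42 s, if anything falls off the work surface, if the arm or the gripper's body presses on something with over 40 N, if the wrist force passes 120 N, or if a joint passes its speed limit or range.

## Working session

There is one attempt and no reset: what is moved stays moved. The work goes in short steps, Python scripts to look and compute and a tool call to move; the robot and the scene stay as the last step left them, time stands still between calls to the robot, and variables do not carry over. Pictures are saved under pics/ and viewed, on a budget of 10 in all, crops included, one or two more only if the job needs it, and the job is handed in when it is done.

Besides the shell and the picture viewer there is one more tool, called after "Call:" as name(argument=value, ...) on one line, values as JSON. play_rows: Moves the arm, as the interface text tells. Its arguments: {"type":"object","properties":{"motion":{"type":"array"},"force":{"type":"number"}},"required":["motion"]}

```bash
mkdir -p pics; cat > h.py <<'E'
import numpy as np, cv2
from cell import arm
def world(p,u,v,z=None):
    R=cv2.Rodrigues(np.array(p["rvec"],float))[0];t=np.array(p["tvec"],float).ravel()
    r=np.linalg.inv(p["K"])@np.array([u,v,1.])
    if z is None:
        d=p["depth"][int(round(v)),int(round(u))]; return R.T@(r*d-t)
    o=-R.T@t; d=R.T@r; return o+d*(z-o[2])/d[2]
def cloud(p):
    R=cv2.Rodrigues(np.array(p["rvec"],float))[0];t=np.array(p["tvec"],float).ravel()
    v,u=np.mgrid[:480,:640]; r=np.stack([u,v,np.ones_like(u)],-1)@np.linalg.inv(p["K"]).T
    return (r*p["depth"][...,None]-t)@R
E
python3 - <<'E'
from h import *
s=arm.observe();print({k:np.round(v,3) for k,v in s.items()})
ims=[]
for n in["top","scene"]:
    p=arm.get_image(n);im=p["img"].copy()
    for q in["loader","tray","tray_pull","clamp_post","clamp_hinge","sample_cup","amber_vial","counting_plate"]:
        for r in arm.look_for(p,q)[:1]:
            b=np.array(r["box"])*[640,480,640,480];c=b[:2]+b[2:]/2
            print(n,q,round(r["score"],2),b.round(),world(p,*np.minimum(c,[639,479])).round(3))
    cv2.imwrite(f"pics/{n}0.png",im)
E
```

```text
{'clock': np.float64(0.0), 'joints': array([ 1.214,  0.435,  0.025,  1.574, -0.012,  1.134, -0.075]), 'dq': array([ 0.   , -0.002, -0.001,  0.001,  0.001, -0.   , -0.   ]), 'joint_efforts': array([ 0.0000e+00, -6.6785e+01,  9.8500e-01, -3.1446e+01, -6.1000e-02,
        4.3000e-02,  0.0000e+00]), 'position': array([ 0.157, -0.604,  0.226]), 'ee_rot': array([-2.484e+00,  1.922e+00,  2.000e-03]), 'force': array([-0.101, -0.365, -0.165]), 'ft_torque': array([ 0.007,  0.011, -0.006]), 'width': np.float64(1.0)}
top loader 0.78 [134. 251. 177. 128.] [0.484 0.254 0.078]
top tray 0.71 [244. 252.  70.  83.] [0.522 0.171 0.01 ]
top tray_pull 0.64 [246. 256.  68.  78.] [0.519 0.168 0.015]
top clamp_hinge 0.6 [243. 256.  72.  78.] [0.518 0.171 0.016]
top sample_cup 0.96 [299. 145.  41.  47.] [0.719 0.1   0.064]
top amber_vial 0.55 [405. 150.  14.  16.] [ 0.744 -0.057  0.034]
top counting_plate 0.64 [415. 224.  60.  32.] [ 0.606 -0.111  0.009]
scene loader 0.56 [107. 205. 173.  94.] [0.458 0.217 0.074]
scene tray 0.7 [204. 244.  73.  54.] [0.52  0.178 0.014]
scene tray_pull 0.84 [204. 242.  73.  61.] [0.516 0.176 0.013]
scene clamp_hinge 0.85 [203. 243.  75.  57.] [0.517 0.176 0.015]
scene sample_cup 0.71 [329. 201.  36.  48.] [0.701 0.082 0.051]
scene amber_vial 0.51 [420. 248.  14.  18.] [ 0.74  -0.065  0.022]
scene counting_plate 0.37 [421. 246.  14.  18.] [ 0.739 -0.066  0.028]
```

```bash
python3 - <<'E'
from h import *
t=cv2.imread("pics/top0.png")[130:400,120:490];cv2.imwrite("pics/top0c.png",cv2.resize(t,None,fx=2,fy=2))
p=arm.get_image("top");C=cloud(p);im=p["img"];hsv=cv2.cvtColor(im,cv2.COLOR_BGR2HSV)
# loader roof
z=C[...,2];m=(abs(z-.076)<.008)&(p["depth"]>0)
m[:,340:]=0;m[:240]=0
n,l,st,_=cv2.connectedComponentsWithStats(m.astype(np.uint8));k=1+st[1:,4].argmax()
pts=C[l==k];print(st[k],pts[:,2].mean());r=cv2.minAreaRect(pts[:,:2].astype(np.float32)*1000);print(r,cv2.boxPoints(r))
blue=(hsv[...,0]>95)&(hsv[...,0]<130)&(hsv[...,1]>100)
n,l,st,ce=cv2.connectedComponentsWithStats(blue.astype(np.uint8))
for k in range(1,n):
    if st[k,4]>15: q=C[l==k];print(st[k],np.median(q,0).round(3),q[:,2].max())
    if 15<st[k,4]<1000:
        w=q[q[:,2]>.05];print(len(w),w.mean(0) if len(w) else 0,w.min(0),w.max(0))
E
```

```text
[  131   255   138   125 10486] 0.07546579175672197
((483.2875671386719, 291.4078369140625), (140.4983367919922, 181.09107971191406), 19.240530014038086) [[387.1244  353.74628]
 [446.80014 182.77032]
 [579.45074 229.0694 ]
 [519.775   400.04535]]
[ 147  273   98   89 5350] [0.481 0.296 0.076] 0.9585203499113311
[288 274  25  20 301] [0.539 0.139 0.025] 0.9585203499113311
95 [0.5377717  0.12510779 0.0837047 ] [0.44537152 0.10446746 0.05086346] [0.54793883 0.13596504 0.95852035]
```

View pics/top0c.png

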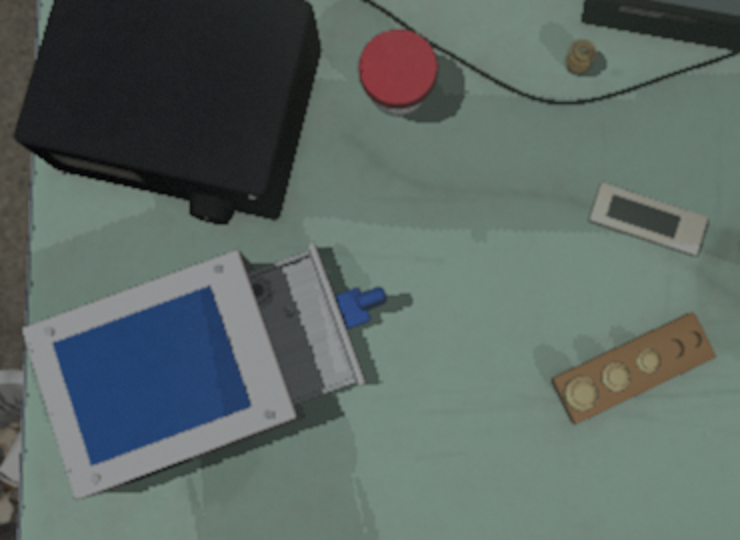

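View pics/scene0.png

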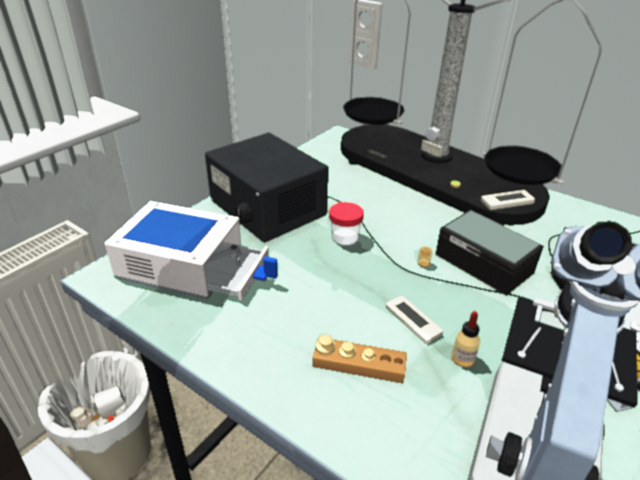

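Top view: the loader faces image right and slightly up. The tab is at crop (360,300), the hinge is visible at crop (262,290), and a black box sits close to the loader's -y side. Next I'll measure the tab and the box in the loader frame.

```bash
cat >> h.py <<'E'
X=np.array([-.330,.944]);X/=np.linalg.norm(X);Y=np.array([-X[1],X[0]]);M=np.array([.4833,.2914])-.09*X  # mouth
def L(P): # world-> (distance in front of mouth, loader y, z)
    d=P[...,:2]-M; return np.stack([-(d@X),d@Y,P[...,2]],-1)
def W(f,y): return M-f*X+y*Y
E
python3 - <<'E'
from h import *
from scipy.spatial.transform import Rotation as Ro
print("M",M,X,Y)
for n in["top","scene"]:
    p=arm.get_image(n);C=L(cloud(p));hsv=cv2.cvtColor(p["img"],cv2.COLOR_BGR2HSV)
    b=(hsv[...,0]>95)&(hsv[...,0]<130)&(hsv[...,1]>100)&(C[...,0]>.01)&(C[...,0]<.25)&(abs(C[...,1])<.1)
    for lo,hi in[(0,.03),(.03,.045),(.045,.065)]:
        q=C[b&(C[...,2]>lo)&(C[...,2]<hi)]
        if len(q):print(n,lo,len(q),np.percentile(q,[3,50,97],axis=0).round(4).tolist())
    ok=(p["depth"]>0)&(C[...,2]>.05)&(C[...,2]<.3)&(C[...,0]>-.1)&(C[...,0]<.3)&(C[...,1]<-.05)&(C[...,1]>-.3)
    q=C[ok];
    for f in np.arange(-.1,.25,.03):
        s=q[(q[:,0]>f)&(q[:,0]<f+.03)]
        if len(s):print(n,round(f,2),len(s),"ymax",np.percentile(s[:,1],98).round(3),"zmax",s[:,2].max().round(3))
s=arm.observe();R=Ro.from_rotvec(s["ee_rot"]).as_matrix();print(R.round(3));print(L(s["position"]))
print("world Y axis angle",np.degrees(np.arctan2(Y[1],Y[0])),"toolx",np.degrees(np.arctan2(R[1,0],R[0,0])))
E
```

```text
M [0.51299947 0.20644153] [-0.32999406  0.94398301] [-0.94398301 -0.32999406]
top 0 201 [[0.0587, -0.0143, 0.0202], [0.0674, 0.0002, 0.0238], [0.0778, 0.0136, 0.0265]]
top 0.03 2 [[0.0745, 0.0039, 0.0307], [0.0749, 0.0045, 0.0342], [0.0754, 0.0052, 0.0376]]
top 0.045 96 [[0.0751, -0.0051, 0.0503], [0.0851, 0.0004, 0.055], [0.0953, 0.0053, 0.0582]]
top -0.1 1610 ymax -0.053 zmax 0.126
top -0.07 2204 ymax -0.054 zmax 0.127
top -0.04 2578 ymax -0.054 zmax 0.126
top -0.01 2654 ymax -0.062 zmax 0.128
top 0.02 2410 ymax -0.095 zmax 0.126
top 0.05 1749 ymax -0.12 zmax 0.126
top 0.08 945 ymax -0.162 zmax 0.126
top 0.11 149 ymax -0.167 zmax 0.125
top 0.14 588 ymax -0.138 zmax 0.069
top 0.17 625 ymax -0.138 zmax 0.068
top 0.2 27 ymax -0.157 zmax 0.067
scene 0 201 [[0.0578, -0.0086, 0.0176], [0.0705, 0.0086, 0.0234], [0.0948, 0.0182, 0.0287]]
scene 0.03 93 [[0.0758, 0.0047, 0.0308], [0.0867, 0.0083, 0.0372], [0.096, 0.0102, 0.0445]]
scene 0.045 109 [[0.075, 0.0001, 0.0456], [0.0855, 0.0068, 0.0529], [0.0966, 0.0096, 0.0568]]
scene -0.1 697 ymax -0.053 zmax 0.123
scene -0.07 903 ymax -0.054 zmax 0.123
scene -0.04 1065 ymax -0.054 zmax 0.124
scene -0.01 1218 ymax -0.06 zmax 0.123
scene 0.02 1348 ymax -0.091 zmax 0.123
scene 0.05 1263 ymax -0.114 zmax 0.124
scene 0.08 952 ymax -0.157 zmax 0.123
scene 0.11 253 ymax -0.203 zmax 0.122
scene 0.14 307 ymax -0.133 zmax 0.066
scene 0.17 362 ymax -0.134 zmax 0.066
scene 0.2 34 ymax -0.152 zmax 0.064
[[ 0.251 -0.968 -0.   ]
 [-0.968 -0.251 -0.   ]
 [ 0.     0.    -1.   ]]
[0.64848093 0.60395177 0.22675237]
world Y axis angle -160.7315850320773 toolx -75.46789200855422
```

```bash
cat >> h.py <<'E'
from scipy.spatial.transform import Rotation as Ro
def move(pos,ang):
    s=arm.observe();R=Ro.from_rotvec(s["ee_rot"]);c,n=np.cos(ang),np.sin(ang)
    T=Ro.from_matrix(np.array([[c,n,0],[n,-c,0],[0,0,-1]]))
    return np.r_[R.inv().apply(np.array(pos)-s["position"])*1000,(R.inv()*T).as_rotvec()].round(4)
JA=np.arctan2(-Y[1],-Y[0])
E
python3 - <<'E'
from h import *
s=arm.observe();a=s["position"][:2];b=W(.0855,0);print(b,JA)
h=[]
for n in["top","scene"]:
    p=arm.get_image(n);C=cloud(p)[p["depth"]>0];u=(b-a)/np.linalg.norm(b-a);d=C[:,:2]-a
    al=d@u;la=d@[-u[1],u[0]]
    for k in np.arange(-.1,1,.1):
        q=C[(al>k)&(al<k+.1)&(abs(la)<.14)];print(n,round(k,1),len(q),np.sort(q[:,2])[-5:].round(3) if len(q) else 0)
m=(a+b)/2;print(move([*m,.226],JA-.83));print(move([*b,.15],JA))
E
```

```text
[0.54121396 0.12573098] 0.33629728283080884
top -0.1 2767 [-0.771 -0.771 -0.771 -0.769 -0.765]
top 0.0 2418 [-0.77  -0.77  -0.769 -0.768 -0.767]
top 0.1 1779 [-0.77  -0.77  -0.769 -0.767 -0.767]
top 0.2 1819 [0.003 0.004 0.004 0.004 0.005]
top 0.3 6793 [0.19  0.191 0.193 0.193 0.196]
top 0.4 7514 [0.091 0.093 0.123 0.127 0.13 ]
top 0.5 8596 [0.032 0.033 0.034 0.034 0.034]
top 0.6 10158 [0.044 0.045 0.045 0.046 0.046]
top 0.7 9889 [0.005 0.005 0.005 0.005 0.006]
top 0.8 10155 [0.08  0.08  0.08  0.08  0.081]
top 0.9 11696 [0.126 0.126 0.126 0.127 0.127]
scene -0.1 0 0
scene 0.0 0 0
scene 0.1 0 0
scene 0.2 0 0
scene 0.3 12164 [0.371 0.371 0.371 0.371 0.371]
scene 0.4 10267 [0.348 0.348 0.348 0.348 0.348]
scene 0.5 13123 [0.032 0.032 0.032 0.032 0.033]
scene 0.6 9845 [0.043 0.043 0.043 0.043 0.043]
scene 0.7 7651 [0.027 0.029 0.029 0.03  0.032]
scene 0.8 7713 [0.078 0.078 0.078 0.078 0.078]
scene 0.9 10490 [0.123 0.123 0.123 0.123 0.123]
[-305.4345 -277.6767    0.7455    0.       -0.       -0.8234]
[-610.8799 -555.4012   76.7358    0.       -0.       -1.6534]
```

```bash
python3 - <<'E'
from h import *
p=arm.get_image("scene");C=cloud(p)[p["depth"]>0]
for y in np.arange(-.7,-.05,.05):
    q=C[(C[:,1]>y)&(C[:,1]<y+.05)&(C[:,0]<.9)&(C[:,0]>.1)&(C[:,2]>.06)]
    if len(q):
        print(round(y,2),len(q),"xmin",np.percentile(q[:,0],1).round(3),"zmax",q[:,2].max().round(3), [(round(x,2),q[(q[:,0]>x)&(q[:,0]<x+.05),2].max().round(2)) for x in np.arange(.1,.85,.05) if ((q[:,0]>x)&(q[:,0]<x+.05)).any()])
cv2.imwrite("pics/topfull.png",arm.get_image("top")["img"])
E
```

```text
-0.45 47 xmin 0.515 zmax 0.127 [(np.float64(0.5), np.float64(0.13)), (np.float64(0.6), np.float64(0.07))]
-0.4 5768 xmin 0.372 zmax 0.293 [(np.float64(0.35), np.float64(0.2)), (np.float64(0.4), np.float64(0.21)), (np.float64(0.45), np.float64(0.29)), (np.float64(0.5), np.float64(0.26)), (np.float64(0.55), np.float64(0.2)), (np.float64(0.6), np.float64(0.13)), (np.float64(0.65), np.float64(0.07))]
-0.35 14624 xmin 0.37 zmax 0.371 [(np.float64(0.35), np.float64(0.2)), (np.float64(0.4), np.float64(0.37)), (np.float64(0.45), np.float64(0.31)), (np.float64(0.5), np.float64(0.31)), (np.float64(0.55), np.float64(0.13))]
-0.3 4425 xmin 0.401 zmax 0.355 [(np.float64(0.35), np.float64(0.09)), (np.float64(0.4), np.float64(0.35)), (np.float64(0.45), np.float64(0.33)), (np.float64(0.5), np.float64(0.31)), (np.float64(0.55), np.float64(0.21)), (np.float64(0.6), np.float64(0.14))]
-0.25 647 xmin 0.57 zmax 0.13 [(np.float64(0.55), np.float64(0.13)), (np.float64(0.6), np.float64(0.13)), (np.float64(0.75), np.float64(0.07)), (np.float64(0.8), np.float64(0.07))]
-0.2 1047 xmin 0.573 zmax 0.091 [(np.float64(0.55), np.float64(0.09)), (np.float64(0.75), np.float64(0.07)), (np.float64(0.8), np.float64(0.07))]
-0.15 901 xmin 0.766 zmax 0.07 [(np.float64(0.75), np.float64(0.07)), (np.float64(0.8), np.float64(0.07))]
-0.1 462 xmin 0.775 zmax 0.068 [(np.float64(0.75), np.float64(0.07)), (np.float64(0.8), np.float64(0.07))]
```

View pics/topfull.png

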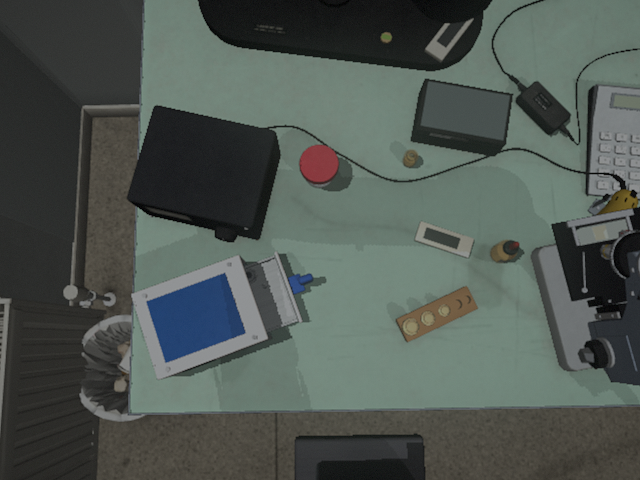

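```bash
python3 - <<'E'
from h import *
for x,y,z in[(.10,-.42,.226),(.17,-.36,.226),(.23,-.30,.226),(.29,-.24,.226),(.34,-.17,.226),(.38,-.09,.226)]:
    print(move([x,y,z],np.arctan2(y,x)))
print(move([*W(.0855,0),.15],JA))
E
```

```text
[-1.933579e+02  8.653100e+00  7.407000e-01  0.000000e+00 -0.000000e+00
  2.000000e-02]
[-2.338648e+02 -7.416710e+01  7.377000e-01  0.000000e+00 -0.000000e+00
 -1.874000e-01]
[-276.8821 -147.3075    0.7347    0.       -0.       -0.4003]
[-319.8993 -220.4479    0.7318    0.       -0.       -0.6257]
[-375.1066 -286.4187    0.7285    0.       -0.       -0.8534]
[-442.504  -345.2201    0.7248    0.       -0.       -1.0845]
[-610.8616 -555.4273   76.7145    0.       -0.       -1.6534]
```

Call:
play_rows(motion=[[0,-50,2,0,0,0,0],[-0.3,-100,4,0,0,0,0.01],[-0.3,-145,6,0,0,0,0.02],[-0.3,-190,5,0,0,0,0.0],[-0.3,-212,-35,0,0,0,-0.09],[-0.3,-234,-74,0,0,0,-0.187],[-0.3,-255,-111,0,0,0,-0.29],[-0.3,-277,-147,0,0,0,-0.4],[-0.3,-298,-184,0,0,0,-0.51],[-0.3,-320,-220,0,0,0,-0.626]], force=20)

```text
clock: 2.25
position: [0.2907, -0.2388, 0.2271]
ee_rot: [2.958, -1.057, 0.002]
force: [0.8, -1.3, 0.5]
width: 0.354
```

```bash
python3 - <<'E'
from h import *
print(arm.observe()["joints"].round(2))
for x,y,z in[(.34,-.17,.226),(.38,-.09,.226)]:
    print(move([x,y,z],np.arctan2(y,x)))
print(move([*W(.0855,0),.15],JA));print(move([*W(.0855,0),.023],JA))
E
```

```text
[ 0.87  0.04 -0.33  2.1   0.02  1.   -0.16]
[-5.43540e+00 -8.44496e+01  1.11420e+00  3.00000e-04 -1.20000e-03
 -2.23000e-01]
[-2.521800e+01 -1.716772e+02  1.072500e+00  5.000000e-04 -1.200000e-03
 -4.541000e-01]
[-3.740300e+01 -4.407338e+02  7.700570e+01  8.000000e-04 -1.100000e-03
 -1.023000e+00]
[-3.756390e+01 -4.407581e+02  2.040056e+02  8.000000e-04 -1.100000e-03
 -1.023000e+00]
```

Call:
play_rows(motion=[[-0.3,-3,-42,0,0,0,-0.11],[-0.3,-5,-84,0,0,0,-0.22],[-0.3,-15,-128,0,0,0,-0.34],[-0.3,-25,-172,0,0,0,-0.45],[-0.3,-28,-218,5,0,0,-0.57],[-0.3,-31,-265,20,0,0,-0.69],[-0.3,-33,-312,40,0,0,-0.81],[-0.3,-35,-358,60,0,0,-0.92],[-0.3,-37,-402,70,0,0,-1.02],[-0.3,-37.4,-440.7,77,0,0,-1.023]])

```text
clock: 3.25
position: [0.5419, 0.1277, 0.1488]
ee_rot: [3.096, 0.532, -0.0]
force: [0.2, -0.5, 1.0]
width: 0.346
```

```bash
python3 - <<'E'
from h import *
print(arm.observe()["joints"].round(2))
print(move([*W(.0855,0),.15],JA));print(move([*W(.0855,0),.025],JA))
cv2.imwrite("pics/s1.png",arm.get_image("scene")["img"][150:350,60:360])
E
```

```text
[ 0.16  0.5  -0.68  1.8   0.37  0.98 -0.33]
[-1.3325e+00  1.6257e+00 -1.2286e+00  5.0000e-04  4.0000e-04  4.2000e-03]
[-1.282300e+00  1.564800e+00  1.237714e+02  5.000000e-04  4.000000e-04
  4.200000e-03]
```

View pics/s1.png

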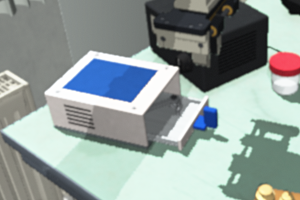

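The gripper is above the tab, seen at crop (190,30), and the path down is clear. I'll descend, then grip.

Call:
play_rows(motion=[[-0.3,-1.3,1.6,40,0,0,0.004],[-0.3,-1.3,1.6,80,0,0,0.004],[-0.3,-1.3,1.6,110,0,0,0.004],[-0.3,-1.3,1.6,124,0,0,0.004],[-0.3,-1.3,1.6,124,0,0,0.004],[-0.7,-1.3,1.6,124,0,0,0.004],[-1,-1.3,1.6,124,0,0,0.004],[-1,-1.3,1.6,124,0,0,0.004],[-1,-1.3,1.6,124,0,0,0.004],[-1,-1.3,1.6,124,0,0,0.004]], force=30)

```text
clock: 4.3
position: [0.5372, 0.1292, 0.0243]
ee_rot: [3.096, 0.528, -0.015]
force: [-25.6, -6.8, 21.9]
width: 0.123
```

Call:
play_rows(motion=[[-0.5,0,0,0,0,0,0],[-0.5,0,-2,-6,0,0,0],[-0.5,0,-2,-6,0,0,0],[-1,0,-2,-6,0,0,0],[-1,0,-2,-6,0,0,0],[-1,0,-2,-6,0,0,0]])

```text
clock: 4.9
position: [0.5364, 0.1309, 0.0305]
ee_rot: [3.096, 0.527, -0.016]
force: [-2.5, -1.0, 6.5]
width: 0.127
```

```bash
python3 - <<'E'
from h import *
s=arm.observe();print(L(s["position"]),s["force"],move([*W(.0855,0),.031],JA))
E
```

```text
[0.07902132 0.00284845 0.03049989] [-2.48599615 -1.02456094  6.5372964 ] [ 2.8358e+00  6.4816e+00 -5.3260e-01 -6.0000e-04  1.0100e-02  1.1000e-03]
```

Call:
play_rows(motion=[[-1,0,8,0,0,0,0],[-1,0,18,0,0,0,0],[-1,0,28,0,0,0,0],[-1,0,38,0,0,0,0],[-1,0,48,0,0,0,0],[-1,0,56,0,0,0,0],[-1,0,62,0,0,0,0],[-1,0,66,0,0,0,0],[-1,0,68,0,0,0,0]])

```text
clock: 5.8
position: [0.5591, 0.0658, 0.0305]
ee_rot: [3.096, 0.526, -0.016]
force: [-3.9, 1.2, 4.3]
width: 0.132
```

```bash
cat > chk.py <<'E'
from h import *
s=arm.observe();print(s["clock"],L(s["position"]).round(4),"force",s["force"].round(1),"fwd",(-s["force"][:2]@X).round(1),"lat",(s["force"][:2]@Y).round(1))
for n in["scene","top"]:
    p=arm.get_image(n);C=L(cloud(p));hsv=cv2.cvtColor(p["img"],cv2.COLOR_BGR2HSV)
    r=(C[...,0]>.01)&(C[...,0]<.25)&(abs(C[...,1])<.07)&(hsv[...,1]>100)
    for c,m in(("blue",(hsv[...,0]>95)&(hsv[...,0]<130)),("red",(hsv[...,0]<8)|(hsv[...,0]>172))):
        q=C[r&m&(C[...,2]>.03)&(C[...,2]<.075)]
        if len(q)>4:print(n,c,len(q),np.percentile(q,[3,50,97],axis=0).round(4).tolist())
    cv2.imwrite("/tmp/%s.png"%n,p["img"])
E
python3 chk.py
```

```text
5.8 [0.148  0.0029 0.0305] force [-3.9  1.2  4.3] fwd -2.4 lat 3.3
scene blue 38 [[0.1618, 0.0035, 0.0332], [0.1641, 0.0065, 0.0465], [0.1655, 0.0096, 0.0558]]
scene red 129 [[0.025, 0.0058, 0.0324], [0.0308, 0.0124, 0.0512], [0.0351, 0.0152, 0.0646]]
top red 38 [[0.0257, 0.0008, 0.0609], [0.0301, 0.0058, 0.0633], [0.0345, 0.0105, 0.0673]]
```

Call:
play_rows(motion=[[-1,0,2,0,0,0,0],[-1,0,4,0,0,0,0],[-1,0,5.5,0,0,0,0],[-1,0,7,0,0,0,0],[-1,0,7,0,0,0,0]])

```text
clock: 6.4
position: [0.5598, 0.064, 0.0305]
ee_rot: [-3.092, -0.532, 0.017]
force: [-9.0, 14.8, 4.5]
width: 0.129
```

```bash
python3 chk.py
```

```text
6.4 [0.1499 0.0029 0.0305] force [-9.  14.8  4.5] fwd -16.9 lat 3.6
scene blue 29 [[0.1647, 0.0023, 0.0312], [0.1664, 0.0062, 0.044], [0.1676, 0.009, 0.0549]]
scene red 128 [[0.0262, 0.0063, 0.0314], [0.033, 0.0128, 0.0519], [0.0368, 0.0155, 0.0646]]
top red 39 [[0.0267, 0.0011, 0.061], [0.0315, 0.0058, 0.0639], [0.036, 0.0108, 0.0664]]
```

The tray is at its stop: the pull force rose to 17 N and the post stands 31 mm in front of the mouth. Now I'll relax, release and rise.

Call:
play_rows(motion=[[-1,0,0,0,0,0,0],[-0.4,0,0,0,0,0,0],[-0.4,0,0,0,0,0,0],[-0.4,0,0,-40,0,0,0],[-0.4,0,0,-80,0,0,0],[-0.4,0,0,-110,0,0,0],[-0.44,0,0,-110,0,0,0]])

```text
clock: 7.2
position: [0.564, 0.0639, 0.1446]
ee_rot: [-3.093, -0.53, 0.006]
force: [0.5, 0.4, 0.1]
width: 0.281
```

```bash
python3 chk.py; python3 - <<'E'
from h import *
u=np.array([-np.cos(np.radians(50)),np.sin(np.radians(-50))]) # outward jaw dir, loader x,y
f,y=.0315+.002*.643,.0075-.002*.766
A=np.arctan2(X[1],X[0])+np.radians(50)-np.pi
print(np.degrees(A),move([*W(f,y),.12],A),move([*W(f,y),.035],A))
a=cv2.imread("/tmp/scene.png")[170:330,100:340];b=cv2.imread("/tmp/top.png")[230:390,130:370]
cv2.imwrite("pics/2.png",cv2.resize(np.vstack([a,b]),None,fx=1.8,fy=1.8))
E
```

```text
7.2 [ 0.1514 -0.0011  0.1446] force [0.5 0.4 0.1] fwd -0.2 lat -0.6
scene blue 211 [[0.1441, 0.0013, 0.031], [0.156, 0.0078, 0.0464], [0.1663, 0.0101, 0.0563]]
scene red 124 [[0.0261, 0.0058, 0.0311], [0.0327, 0.013, 0.0515], [0.0363, 0.0161, 0.0646]]
top red 39 [[0.0268, 0.0009, 0.0608], [0.0311, 0.0059, 0.0635], [0.0355, 0.0106, 0.067]]
-20.731585032077284 [-4.02790e+00 -1.18726e+02  2.14604e+01 -1.60000e-03  1.01000e-02
  7.01200e-01] [-3.285300e+00 -1.183134e+02  1.064562e+02 -1.600000e-03  1.010000e-02
  7.012000e-01]
```

View pics/2.png

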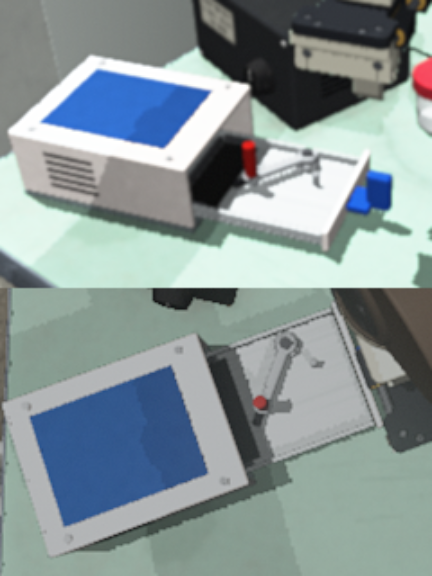

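The picture shows the tray out, with the post at crop (262,402) in the lower image and the pivot at (285,343). Next I'll move over the post at height.

Call:
play_rows(motion=[[-0.44,0,-15,0,0,0.004,0.1],[-0.44,-1,-32,0,0,0.008,0.22],[-0.44,-2,-50,0,0,0.01,0.34],[-0.44,-3,-70,0,0,0.01,0.46],[-0.44,-3,-90,5,0,0.01,0.58],[-0.44,-4,-108,12,0,0.01,0.7],[-0.44,-4,-118.5,18,0,0.01,0.7],[-0.44,-4,-118.7,20,0,0.01,0.7]])

```text
clock: 8.1
position: [0.517, 0.1744, 0.12]
ee_rot: [-3.092, 0.554, 0.004]
force: [0.5, -0.2, -0.0]
width: 0.28
```

```bash
python3 chk.py; python3 - <<'E'
from h import *
f,y=.0315+.002*.643,.0080-.002*.766
A=np.arctan2(X[1],X[0])+np.radians(50)-np.pi
print(move([*W(f,y),.12],A),move([*W(f,y),.035],A))
p=arm.get_image("top");print("pivot",L(world(p,288.3,260.6,.03)))
print(arm.observe()["joints"].round(2),arm.observe()["width"])
E
```

```text
8.1 [0.0316 0.0068 0.12  ] force [ 0.5 -0.2 -0. ] fwd 0.3 lat -0.4
scene blue 212 [[0.1449, 0.0015, 0.0308], [0.1566, 0.0079, 0.0455], [0.1666, 0.0105, 0.0561]]
scene red 124 [[0.0264, 0.0063, 0.0324], [0.0323, 0.0128, 0.0516], [0.0363, 0.0156, 0.0642]]
top blue 108 [[0.1444, -0.005, 0.032], [0.1535, 0.0012, 0.0546], [0.1646, 0.0062, 0.0586]]
[-6.396e-01 -6.677e-01  4.973e-01  1.000e-04  1.600e-03  3.800e-03] [-5.04500e-01 -6.76300e-01  8.54971e+01  1.00000e-04  1.60000e-03
  3.80000e-03]
pivot [ 0.0695519  -0.04006367  0.03      ]
[-0.04  0.48 -0.51  1.86  0.3   0.88 -1.06] 0.2796994245563797
```

```bash
python3 - <<'E'
import cv2
b=cv2.imread("pics/2.png")[288:];b=cv2.resize(b,(240,160),interpolation=cv2.INTER_AREA)[20:90,110:215]
cv2.imwrite("pics/3.png",cv2.resize(b,None,fx=7,fy=7,interpolation=cv2.INTER_CUBIC))
E
```

```text
(no output)
```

View pics/3.png

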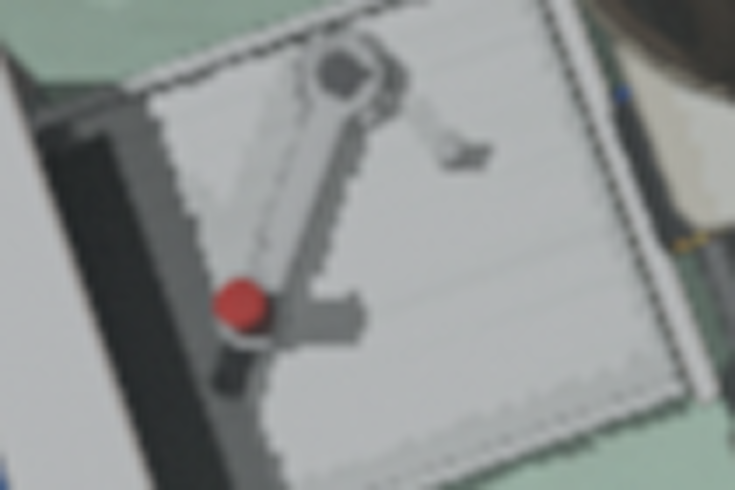

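```bash
python3 - <<'E'
from h import *
p=arm.get_image("top")
for n,u,v,z in[("piv",288.9,260.4,.032),("piv",288.9,260.4,.025),("posttop",274.7,293.3,.064),("armend",275.5,295.8,.028)]:print(n,L(world(p,u,v,z)))
E
```

```text
piv [ 0.07060232 -0.03973652  0.032     ]
piv [ 0.07057707 -0.04077329  0.025     ]
posttop [0.03197008 0.00645555 0.064     ]
armend [0.03014021 0.00710344 0.028     ]
```

The pivot is 60.6 mm from the post, and the shut arm makes 50° with the loader's x, so the jaws are radial there. Descend and grip.

Call:
play_rows(motion=[[-0.44,-0.5,-0.7,30,0,0.0016,0.004],[-0.44,-0.5,-0.7,58,0,0.0016,0.004],[-0.44,-0.5,-0.7,76,0,0.0016,0.004],[-0.44,-0.5,-0.7,85,0,0.0016,0.004],[-0.44,-0.5,-0.7,85,0,0.0016,0.004]])

```text
clock: 8.8
position: [0.5182, 0.1721, 0.0354]
ee_rot: [3.089, -0.57, -0.001]
force: [-0.1, 0.6, 0.5]
width: 0.282
```

Call:
play_rows(motion=[[-0.6,0,0,0,0,0,0],[-0.8,0,0,0,0,0,0],[-1,0,0,0,0,0,0],[-1,0,0,0,0,0,0]], force=15)

```text
clock: 9.2
position: [0.5152, 0.1733, 0.036]
ee_rot: [3.089, -0.567, -0.007]
force: [-11.2, 2.8, 5.2]
width: 0.127
```

```bash
python3 chk.py; python3 - <<'E'
from h import *
s=arm.observe();print(s["width"]);R=Ro.from_rotvec(s["ee_rot"]).as_matrix()
for t in range(10,71,10):
    a=np.radians(50);b=a+np.radians(t);d=.06*np.array([np.cos(b)-np.cos(a),np.sin(b)-np.sin(a)])
    w=np.r_[d[0]*X+d[1]*Y,0];print(t,(R.T@w*1000).round(1))
cv2.imwrite("pics/4.png",cv2.resize(cv2.imread("/tmp/scene.png")[170:330,100:340],None,fx=2.5,fy=2.5))
E
```

```text
9.2 [0.032  0.0088 0.036 ] force [-11.2   2.8   5.2] fwd -6.3 lat 9.7
scene blue 210 [[0.146, 0.0022, 0.0313], [0.157, 0.0077, 0.0463], [0.167, 0.0102, 0.0564]]
scene red 102 [[0.0317, 0.0041, 0.0321], [0.0352, 0.0108, 0.0505], [0.0379, 0.0148, 0.0652]]
top blue 108 [[0.1453, -0.0053, 0.0354], [0.1549, 0.0009, 0.0543], [0.166, 0.006, 0.0583]]
0.1250165451349326
10 [ 0.9 10.4  0. ]
20 [ 3.6 20.5  0. ]
30 [ 8.1 30.   0. ]
40 [14.1 38.6  0. ]
50 [21.5 45.9 -0. ]
60 [30.1 51.9 -0. ]
70 [39.5 56.3 -0.1]
```

View pics/4.png

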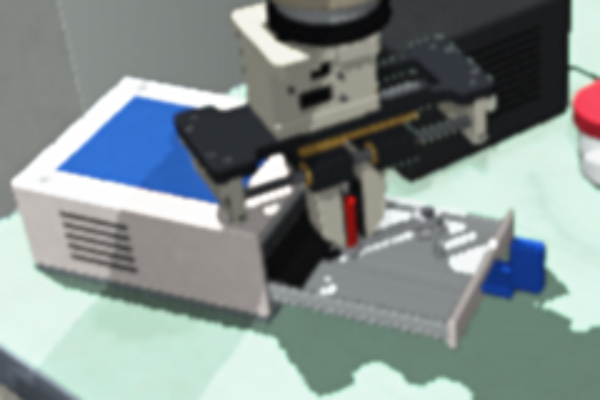

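The red post is between the fingers, at picture (350,222), with the gripper over the loader's roof and the tray out. Swing along the arc.

Call:
play_rows(motion=[[-1,0.2,5,0,0,0,0],[-1,0.9,10.4,0,0,0,0],[-1,2,15.5,0,0,0,0],[-1,3.6,20.5,0,0,0,0],[-1,5.6,25.4,0,0,0,0],[-1,8.1,30,0,0,0,0]], force=20)

```text
clock: 9.9
position: [0.5108, 0.1423, 0.0363]
ee_rot: [3.089, -0.566, -0.009]
force: [-7.5, 4.8, 0.1]
width: 0.122
```

```bash
cat > c2.py <<'E'
from h import *
import sys
s=arm.observe();print(s["width"],s["clock"]);R=Ro.from_rotvec(s["ee_rot"]).as_matrix();print("toolforce",R.T@s["force"])
g=L(s["position"])[:2];P0=np.array([.032+.06*np.cos(np.radians(50)),.0088-.06*np.sin(np.radians(50))])
v=g-P0;print("r",np.hypot(*v),"theta",np.degrees(np.arctan2(v[1],-v[0]))-50)
for t in map(float,sys.argv[1:]):
    b=np.radians(50+t);q=P0+.06*np.array([-np.cos(b),np.sin(b)]);w=np.r_[W(*q)-s["position"][:2],0];print(t,(R.T@w*1000).round(1))
E
python3 chk.py;python3 c2.py 30 35 40 45 50 55 60 63
```

```text
9.9 [0.0598 0.0233 0.0363] force [-7.5  4.8  0.1] fwd -7.0 lat 5.5
scene blue 201 [[0.146, 0.0023, 0.0319], [0.157, 0.0078, 0.0459], [0.1671, 0.0103, 0.0564]]
scene red 82 [[0.0589, 0.0169, 0.0324], [0.0614, 0.0233, 0.0515], [0.0639, 0.0273, 0.0643]]
0.12640908269247408 10.0
toolforce [-6.95409317 -0.9949241  -0.64728898]
r 0.06148331340108883 theta 30.629596979398485
30.0 [ 0.9 -1.3 -0. ]
35.0 [ 3.8  3.1 -0. ]
40.0 [ 7.   7.2 -0. ]
45.0 [10.5 11.1 -0. ]
50.0 [14.4 14.6 -0. ]
55.0 [18.5 17.8 -0. ]
60.0 [22.9 20.6 -0.1]
63.0 [25.7 22.1 -0.1]
```

Call:
play_rows(motion=[[-1,3.8,3.1,0,0,0,0],[-1,7,7.2,0,0,0,0],[-1,10.5,11.1,0,0,0,0],[-1,14.4,14.6,0,0,0,0],[-1,18.5,17.8,0,0,0,0],[-1,21,19.4,0,0,0,0]])

```text
clock: 10.6
position: [0.5195, 0.1136, 0.036]
ee_rot: [3.083, -0.566, -0.019]
force: [-15.6, -2.2, 9.6]
width: 0.126
```

```bash
python3 chk.py;python3 c2.py 58 60 62 64 66
```

```text
10.6 [0.0898 0.0245 0.036 ] force [-15.6  -2.2   9.6] fwd -3.0 lat 15.4
scene blue 210 [[0.1458, 0.0018, 0.0311], [0.1566, 0.0077, 0.0461], [0.1669, 0.0105, 0.0564]]
scene red 62 [[0.088, 0.0172, 0.0317], [0.0898, 0.0215, 0.0518], [0.0915, 0.0259, 0.064]]
0.1248497621841436 10.7
toolforce [-12.95246315   7.80479542  -8.50451849]
r 0.06470603475565477 theta 57.67817691879175
58.0 [ 2.8 -3.8 -0.1]
60.0 [ 4.6 -2.7 -0.1]
62.0 [ 6.4 -1.7 -0.1]
64.0 [ 8.3 -0.8 -0.1]
66.0 [10.2  0.1 -0.1]
```

Call:
play_rows(motion=[[-1,1,0.5,0,0,0,0],[-1,2,1,0,0,0,0],[-1,3,1.4,0,0,0,0],[-1,3,1.4,0,0,0,0]])

```text
clock: 11.1
position: [0.521, 0.1106, 0.0362]
ee_rot: [3.082, -0.567, -0.021]
force: [-5.1, 3.3, -0.8]
width: 0.121
```

```bash
python3 chk.py;python3 c2.py 60 62
```

```text
11.1 [0.0931 0.0241 0.0362] force [-5.1  3.3 -0.8] fwd -4.8 lat 3.7
scene blue 207 [[0.1458, 0.0017, 0.0309], [0.1568, 0.0078, 0.0464], [0.1667, 0.0102, 0.0562]]
scene red 59 [[0.091, 0.0169, 0.0324], [0.0928, 0.0206, 0.0508], [0.0949, 0.0245, 0.0637]]
0.12314340581858894 11.2
toolforce [-5.8478305  -0.20525025  1.51439082]
r 0.06521867491522938 theta 60.16436634786092
60.0 [ 2.4 -4.6 -0.1]
62.0 [ 4.3 -3.6 -0.1]
```

Call:
play_rows(motion=[[-1,1,0.4,0,0,0,0],[-1,2,0.7,0,0,0,0],[-1,3,1,0,0,0,0],[-1,4,1.2,0,0,0,0],[-1,4,1.2,0,0,0,0]])

```text
clock: 11.7
position: [0.5226, 0.1082, 0.0363]
ee_rot: [3.081, -0.566, -0.025]
force: [-7.4, 4.3, -0.7]
width: 0.123
```

```bash
python3 chk.py;python3 c2.py 60 62
```

```text
11.7 [0.0959 0.0234 0.0363] force [-7.4  4.3 -0.7] fwd -6.5 lat 5.6
scene blue 204 [[0.1459, 0.0016, 0.0314], [0.1566, 0.0079, 0.0462], [0.1665, 0.0103, 0.0565]]
scene red 59 [[0.0937, 0.0153, 0.0348], [0.0954, 0.0183, 0.0489], [0.0977, 0.0227, 0.064]]
0.12251220877356721 11.8
toolforce [-7.53152676 -0.83201666  1.78471847]
r 0.06562900052337804 theta 62.695947786983865
60.0 [ 0.1 -6.4 -0.1]
62.0 [ 1.9 -5.3 -0.1]
```

Call:
play_rows(motion=[[-1,1.5,0.5,0,0,0,0],[-1,3,0.8,0,0,0,0],[-1,4,1,0,0,0,0],[-1,4,1,0,0,0,0]])

```text
clock: 12.2
position: [0.5228, 0.1078, 0.0362]
ee_rot: [3.083, -0.562, -0.032]
force: [-11.6, 9.7, 0.4]
width: 0.125
```

```bash
python3 chk.py;python3 c2.py 60 62
```

```text
12.2 [0.0963 0.0233 0.0362] force [-11.6   9.7   0.4] fwd -13.0 lat 7.7
scene blue 201 [[0.1461, 0.0023, 0.0308], [0.1564, 0.0079, 0.0459], [0.1666, 0.0102, 0.056]]
scene red 49 [[0.0943, 0.0148, 0.0343], [0.0957, 0.0188, 0.0515], [0.0979, 0.0235, 0.0645]]
0.1272161749375835 12.3
toolforce [-13.93871993  -4.27848072   0.21082697]
r 0.06573860605952296 theta 63.093172912398046
60.0 [-0.2 -6.7 -0.1]
62.0 [ 1.6 -5.6 -0.1]
```

Call:
play_rows(motion=[[-1,1.5,0.5,0,0,0,0],[-1,2.2,0.7,0,0,0,0],[-1,2.2,0.7,0,0,0,0],[-1,2.2,0.7,0,0,0,0],[-1,2.2,0.7,0,0,0,0]], force=30)

```text
clock: 12.8
position: [0.5227, 0.1079, 0.0363]
ee_rot: [3.084, -0.559, -0.036]
force: [-7.2, 8.6, -2.5]
width: 0.124
```

```bash
python3 chk.py;python3 c2.py; python3 - <<'E'
import cv2,numpy as np
a=cv2.imread("/tmp/scene.png")[190:320,130:350];b=cv2.imread("/tmp/top.png")[130:330,180:400]
cv2.imwrite("pics/5.png",cv2.resize(np.vstack([a,b]),None,fx=1.8,fy=1.8,interpolation=cv2.INTER_CUBIC))
E
```

```text
12.8 [0.0962 0.0234 0.0363] force [-7.2  8.6 -2.5] fwd -10.5 lat 3.9
scene blue 206 [[0.146, 0.0023, 0.0307], [0.1566, 0.008, 0.0457], [0.1669, 0.01, 0.0561]]
scene red 49 [[0.0943, 0.0152, 0.0352], [0.0957, 0.0182, 0.0499], [0.0982, 0.0227, 0.0636]]
0.12200909237575723 12.9
toolforce [-10.51329163  -5.1028206    3.10069172]
r 0.06574504598657704 theta 62.87967785817264
```

View pics/5.png

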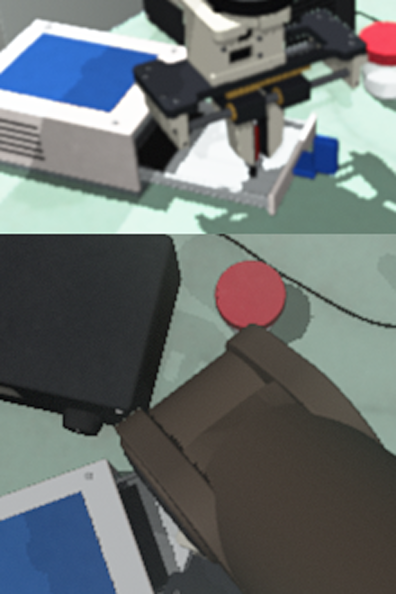

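```bash
python3 - <<'E'
from h import *
for n in["top","scene"]:
    p=arm.get_image(n)
    for q in["sample_cup","amber_vial","counting_plate"]:
        for r in arm.look_for(p,q)[:1]:
            b=np.array(r["box"])*[640,480,640,480];c=b[:2]+b[2:]/2;print(n,q,round(r["score"],2),b.round(),world(p,*c).round(3))
s=arm.observe();print(s["force"],s["clock"],L(s["position"]),s["width"])
arm.sign_off()
E
```

```text
top sample_cup 0.9 [298. 145.  38.  42.] [0.723 0.103 0.065]
top amber_vial 0.7 [402. 151.  17.  17.] [ 0.741 -0.055  0.034]
top counting_plate 0.71 [417. 220.  59.  36.] [ 0.61  -0.113  0.011]
scene sample_cup 0.7 [329. 200.  37.  48.] [0.701 0.079 0.055]
scene amber_vial 0.8 [420. 246.  16.  22.] [ 0.737 -0.067  0.025]
scene counting_plate 0.8 [387. 296.  52.  47.] [ 0.598 -0.112  0.011]
[-7.14394469  8.37778025 -2.61437196] 13.3 [0.09612886 0.02337704 0.03629758] 0.12243045496897596
the job is handed in; nothing more can be done
```

The tray is pulled out to its stop, and the gripper is still holding the clamp arm at its stop by the red post. I handed the job in at 13.3 s of robot time, well under the 42 s limit.

**Tray:** The pull force on the blue tab rose to 17 N at the stop. The tab stayed about 156 mm in front of the mouth while I swung the clamp.

**Clamp:** The post travelled a chord of about 61 mm, which is about 60 degrees. At the end, further push commands moved it no more. The wrist force is about 11 N, against roughly 4 N for the spring. The grip is set to 30 N, with the fingers 11 mm apart on the 12 mm post.

**Bystanders:** The cup, vial and plate are within about 4 mm of their first readings, which I take as detection noise. The first scene-camera plate reading was a false match on the vial, so for the plate I compared only the top camera.

**Disagreements:**
- My first grip on the tab was about 4 mm off-centre and low, with wrist-force components of about 26 N sideways and 22 N up. I regripped before pulling.
- My estimate of the swing from the arm's position reads 63 degrees at a 66 mm radius, not 60 degrees at 60 mm. I put this down to the post sitting a few millimetres off-centre in the pads, so I relied on the force rise and the camera for the stop.

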